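# Mark and count a leather tag at the shoemaker's bench

### The job

A leather tag lies ready in the hand stamp with the yellow knob: with closed fingertips, gently press the yellow knob well down, keep it down for a full second and let it come right up again, then tap the green button of the white tally counter right down to count the tag, and withdraw. Nothing is to be gripped, lifted or shifted; do not touch the blue-knobbed or brown-knobbed stamps or the clutter on the bench, and do not press the counter's red reset button.

Things in the scene. Friction and masses are not known exactly. Their poses are not given: they have to be found in the camera images.
- stamp_yellow: sprung hand stamp, yellow knob, loose, 1.2 kg: base 100 (x) x 70 (y) x 14 mm, grey head 78 x 36 mm with its top 64 mm above the bench, flat-topped round knob 36 mm across, top at 100 mm. Origin: centre of the underside, z up; the knob's axis is at x -10 mm. The one to use. Stamps and counter stand in a row in any order
- knob_yellow (a point): centre of the flat top of the yellow knob (36 mm across); moves down with it
- plunger_yellow (a joint): downward travel of the yellow stamp's knob, m: 0 up, 0.014 fully down. A spring returns it: about 2 N to start it moving, 4 N at 4 mm, 7 N at 10 mm, 9 N at the bottom stop
- stamp_blue: sprung hand stamp, blue knob, loose, 1.2 kg: base 100 (x) x 70 (y) x 14 mm, grey head 78 x 36 mm with its top 64 mm above the bench, flat-topped round knob 36 mm across, top at 100 mm. Origin: centre of the underside, z up; the knob's axis is at x -10 mm. Leave alone.
- plunger_blue (a joint): downward travel of the blue stamp's knob, m: 0 up, 0.014 fully down. A spring returns it: about 2 N to start it moving, 4 N at 4 mm, 7 N at 10 mm, 9 N at the bottom stop
- stamp_brown: sprung hand stamp, dark brown wooden knob, loose, 1.2 kg: base 100 (x) x 70 (y) x 14 mm, grey head 78 x 36 mm with its top 64 mm above the bench, flat-topped round knob 36 mm across, top at 100 mm. Origin: centre of the underside, z up; the knob's axis is at x -10 mm. Leave alone.
- plunger_brown (a joint): downward travel of the brown stamp's knob, m: 0 up, 0.014 fully down. A spring returns it: about 2 N to start it moving, 4 N at 4 mm, 7 N at 10 mm, 9 N at the bottom stop
- counter: white tally counter, loose on the bench, 0.6 kg: box 75 (x) x 115 (y) x 45 mm high with a dark window of number wheels on its -x side and two round buttons 26 mm across and 64 mm apart on top. Origin: centre of the underside, z up. Green count button at y +32 mm, red reset button at y -32 mm
- count_top (a point): centre of the flat top of the green count button, 57 mm above the bench, 12 mm proud of the box
- count_button (a joint): downward travel of the green button, m: 0 up, 0.006 fully down at a hard stop; sprung, 1.5 N to start, 4.5 N at the bottom
- reset_top (a point): centre of the flat top of the red reset button, 57 mm above the bench; not to be pressed
- reset_button (a joint): downward travel of the red button, m: 0 up, 0.006 fully down; sprung like the green one
- spool_red: wooden spool of red thread, standing, 34 mm across, 48 mm high; origin at the centre of its underside. Clutter
- spool_white: wooden spool of white thread, standing, 34 mm across, 48 mm high; origin at the centre of its underside. Clutter
- jar: amber glass jar with a steel cap, standing, 64 mm across, 75 mm high; origin at the centre of its underside. Clutter
- hammer: hammer lying flat, 240 mm long along its x axis. Clutter
- awl: awl with a wooden handle lying flat, 170 mm long along its x axis. Clutter
Not all that is in view belongs to the job. Several things have the shape of the counter; the one meant has the colours described above. What is shaped like the stamp_yellow but pink is not meant.

How it is judged:
On the way, in this order (a step that is already met when the one before it is completed fails the run):
1. the yellow knob is pressed well down (over 7 mm of its 14 mm) by the fingers and kept there (value of joint plunger_yellow above 0.007 m and contact force between the fingers and stamp_yellow above 0.5 N), for 0.7 s.
2. the yellow knob has come up again (value of joint plunger_yellow below 0.002 m), for 0.1 s.
3. the green count button is pressed down (over 4 mm of its 6 mm) by the fingers (value of joint count_button above 0.004 m and contact force between the fingers and counter above 0.5 N), for 0.05 s.
At the end, for the whole second after the job is handed in: All three knobs and both buttons are up (within 1.5 mm), the stamps and the counter stand flat, at rest, and stamps, counter and clutter are within 12 mm of where they started (value of joint each of plunger_yellow, plunger_blue, plunger_brown, count_button, reset_button below 0.0015 m and distance of each of stamp_yellow, stamp_blue, stamp_brown, counter, spool_red, spool_white, jar, hammer, awl from where it was at the start of the episode below 0.012 m and angle between each of stamp_yellow, stamp_blue, stamp_brown, counter's own z axis and vertical below 0.05 rad and linear speed of each of stamp_yellow, stamp_blue, stamp_brown, counter below 0.01 m/s); the robot touches nothing.
It fails at once if the blue or brown stamp is touched (over 1 N) or its knob pressed over 2 mm (contact force between any of the fingers, the arm and stamp_blue above 1 N or contact force between any of the fingers, the arm and stamp_brown above 1 N or value of joint any of plunger_blue, plunger_brown above 0.002 m).
It fails at once if the red reset button is pressed over 1.5 mm (value of joint reset_button above 0.0015 m).
It fails at once if the clutter (spools, jar, hammer, awl) is touched (over 1 N) or moved over 12 mm (contact force between any of the fingers, the arm and spool_red above 1 N or contact force between any of the fingers, the arm and spool_white above 1 N or contact force between any of the fingers, the arm and jar above 1 N or contact force between any of the fingers, the arm and hammer above 1 N or contact force between any of the fingers, the arm and awl above 1 N or distance of any of spool_red, spool_white, jar, hammer, awl from where it was at the start of the episode above 0.012 m).
It fails at once if a stamp or the counter is lifted over 6 mm, tipped over 0.1 rad or shifted over 12 mm (height (world z) of any of stamp_yellow, stamp_blue, stamp_brown, counter above 0.006 m or angle between any of stamp_yellow, stamp_blue, stamp_brown, counter's own z axis and vertical above 0.1 rad or distance of any of stamp_yellow, stamp_blue, stamp_brown, counter from where it was at the start of the episode above 0.012 m).
It fails at once if the yellow stamp or the counter is pushed harder than 35 N (contact force between any of the fingers, the arm and stamp_yellow above 35 N or contact force between any of the fingers, the arm and counter above 35 N).
It also fails if it takes over 48 s, if anything falls off the work surface, if the arm or the gripper's body presses on something with over 40 N, if the wrist force passes 120 N, or if a joint passes its speed limit or range.

### The arm

A 6-joint arm with a two-finger parallel gripper is mounted at the origin on the work surface. World frame = base frame: x ahead of the robot, y to its left, z up, the work surface at z = 0. Lengths are in m, angles in rad, forces in N, time in s.
With the tool pointing down it reaches from about 0.425 to 0.95 m from the base axis. Payload 3.5 kg.
Tool frame: the origin (TCP) lies between the finger pads; the fingertips stand 19 mm ahead of it and the grasp point (between the pads) is the TCP; z points along the fingers, y is the line along which they close (so a half turn about z gives the same grasp; the last joint's range is limited). The gripper opens to 85 mm and grips with 20 to 120 N. Pads are 22 mm wide; open, the fingers measure 114 mm over their backs; the gripper's body (76 mm by 85 mm) begins 54 mm behind the grasp point. The pads swing forward as they close: fully open they stand 13 mm farther back than shut.
Start: joints at [0.955, 0.286, 1.577, -0, 1.279, -0.15], TCP at [0.303, 0.603, 0.25] pointing down, gripper open.
Joint ranges: [-2.77, 2.77], [-0.9, 2.22], [0.21, 2.48], [-1.53, 4.67], [0.24, 2.81], [-2.84, 2.84]. Speed limits (rad/s): [2.79, 2.79, 3.14, 3.14, 3.14, 3.14].

### API

Orientations are given as a unit quaternion [x, y, z, w].
In Python, from plant import monitor, eyes, ctrl gives the robot as it stands.
- The arm moves only by the shell command python3 -m handwheel 'ROWS' [FORCE]. ROWS is JSON, a list of rows, each a list of 7 numbers: the shift along the tool's x, y, z in units of 40 cm (1.0 is 40 cm), then the turn, a rotation vector about the tool's x, y, z in units of pi rad (1.0 is pi rad), then the opening, from -1 (shut) to 1 (fully open). A call has 1 to 12 rows; each row is the pose to reach, as a shift and turn from the pose commanded when the call began, along the tool's axes at that moment, turning the shorter way round; what a row does not reach only later rows make up. A row lasts 1/8 s, in which the tool goes at most 62.5 mm and 10.7 degrees, less where a joint would pass 70% of its speed; a pose out of reach is approached as far as the arm can. A call with a number of a shift or a turn outside -1 to 1 is refused whole. A call with a gripper value outside its range is refused whole. The fingers move at their own pace and stop on an object; FORCE is the grip in N (left out, the last holds). Time passes only in rows, so rows that repeat a pose let the fingers close. It gives the time, the measured TCP pose, the force, the opening and the grip force at its end, in the units of the state.
- monitor.get_state(): the state, without advancing time (a new reading comes with each control period).
- eyes.read_camera(name): name is "scene" or "side" or "wrist"; returns the picture (420x560x3 uint8, red, green, blue); there is no depth.
- eyes.camera_params(name): a dict with "K" (3x3 intrinsics, pixels), "R" (3x3) and "t" (3): a world point X has camera coordinates R X + t. Camera axes: x right, y down, z forward; pixel columns grow to the right and rows downward; lengths in m; the calibration is good to about 2 mm. A picture is of the moment at which its call begins: read the wrist's pose just before it. camera_params takes no time and is no camera call; for the wrist camera it gives the pose at the moment of the call.
- ctrl.sign_off(): hands the job in; it is judged then, once.
The state is a dict: "time": time; "qpos": joint angles; "dq": joint speeds; "joint_efforts": joint torques, N m; "eef_pos": TCP position; "tcp_rot": TCP orientation; "contact_force": force on the tool from outside, world axes, zero at the start; "wrist_torque": the same for the moment, N m; "opening": opening from 0.0 (shut) to 1.0 (fully open); "finger_force": force on a finger pad.
Only numpy, scipy, OpenCV 4.12 (cv2) and the standard library are available. Lean on these libraries where they do the work, as an engineer would, in place of code of your own. Each camera call takes 0.05 s, during which the arm holds its last target. There are 200 camera calls.

## Working session

There is one attempt and no reset: what is moved stays moved. The work goes in short steps, Python scripts to look and compute and a shell command to move; the robot and the scene stay as the last step left them, time stands still between calls to the robot, and variables do not carry over. Pictures are saved under pics/ and viewed, at most 10 in all, crops included, and the job is handed in when it is done.

```bash
mkdir -p pics; python3 - <<'E'
from plant import monitor, eyes
import cv2, json
s=monitor.get_state(); print({k:s[k] for k in('time','eef_pos','tcp_rot','opening','contact_force')})
for n in('scene','side'):
    im=eyes.read_camera(n); cv2.imwrite(f'pics/{n}0.png',im[:,:,::-1])
    p=eyes.camera_params(n); print(n,p)
E
```

```text
{'time': 0.0, 'eef_pos': array([0.30274972, 0.60259117, 0.24891905]), 'tcp_rot': array([ 2.30788686e-01,  9.73003154e-01, -1.11376120e-03, -4.51283525e-04]), 'opening': 0.9951819175662175, 'contact_force': array([0.20484836, 0.69138511, 0.43256996])}
scene {'K': array([[461.46575573,   0.        , 283.88051614],
       [  0.        , 461.46575573, 207.66463614],
       [  0.        ,   0.        ,   1.        ]]), 'R': array([[ 0.75931774,  0.65060043,  0.01247628],
       [ 0.56178469, -0.64574404, -0.51711952],
       [-0.32838169,  0.39966701, -0.85582226]]), 't': array([-0.45717382, -0.22468864,  1.21383387])}
side {'K': array([[470.32436103,   0.        , 280.56349763],
       [  0.        , 470.32436103, 206.01693074],
       [  0.        ,   0.        ,   1.        ]]), 'R': array([[ 0.90750343, -0.41988964,  0.01141122],
       [-0.19560206, -0.44648224, -0.87315144],
       [ 0.37172215,  0.79015587, -0.48731545]]), 't': array([-0.49610927,  0.21562925,  1.08174709])}
```

View pics/scene0.png

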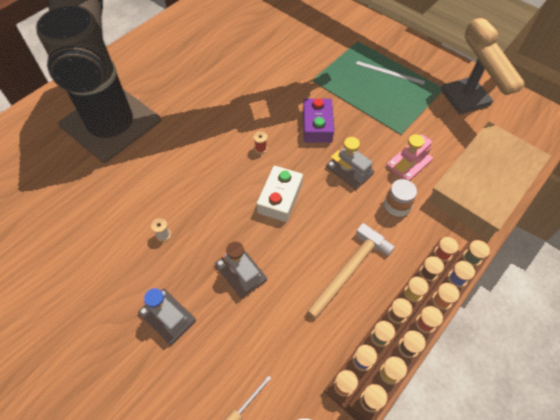

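View pics/side0.png

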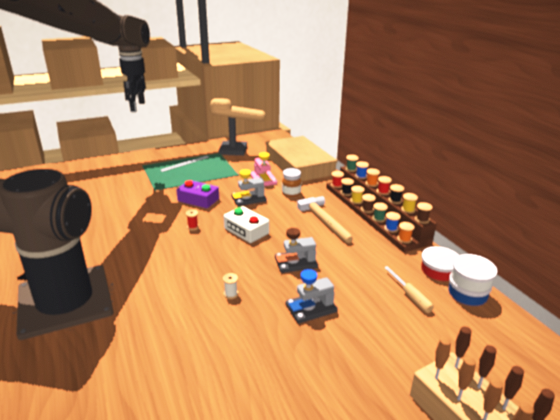

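The scene view shows the yellow stamp's knob at about (351,145) and the white counter's green button at (285,176), red at (275,198). The pink stamp, also yellow-knobbed, is at (417,142). In the side view the yellow knob is at (246,175) and the green button at (239,212).

```bash
cat > h.py <<'E'
import cv2, numpy as np
def blob(im,lo,hi,near,r=14):
    hsv=cv2.cvtColor(im,cv2.COLOR_RGB2HSV); m=cv2.inRange(hsv,np.array(lo),np.array(hi))
    w=np.zeros_like(m); cv2.circle(w,near,r,255,-1); m&=w
    n,l,s,c=cv2.connectedComponentsWithStats(m); i=1+np.argmax(s[1:,4]); return c[i],s[i]
def ray(p,uv):
    d=p['R'].T@np.linalg.inv(p['K'])@[uv[0],uv[1],1.]; return -p['R'].T@p['t'], d/np.linalg.norm(d)
def plane(p,uv,z):
    o,d=ray(p,uv); return o+d*(z-o[2])/d[2]
def tri(rs):
    A=sum(np.eye(3)-np.outer(d,d) for o,d in rs); b=sum((np.eye(3)-np.outer(d,d))@o for o,d in rs); return np.linalg.solve(A,b)
E
python3 - <<'E'
from h import *; from plant import eyes
P={n:eyes.camera_params(n) for n in('scene','side')}; I={n:cv2.imread(f'pics/{n}0.png')[:,:,::-1].copy() for n in P}
Y=((20,150,120),(34,255,255)); G=((40,120,60),(85,255,255)); R=((0,170,120),(6,255,255)); B=((105,150,80),(125,255,255))
for nm,c,a,b,z in(('yellow',Y,(351,144),(246,174),.1),('green',G,(285,176),(239,212),.057),('red',R,(275,198),(254,221),.057),('blue',B,(154,297),(309,276),.1)):
    u,s=blob(I['scene'],*c,a,11); v,t=blob(I['side'],*c,b,10)
    print(nm,u.round(1),s,v.round(1),t,'tri',tri([ray(P['scene'],u),ray(P['side'],v)]).round(4),plane(P['scene'],u,z).round(4),plane(P['side'],v,z).round(4))
for n,x,y in(('scene',351,155),('side',246,185)):
    cv2.imwrite(f'pics/c_{n}.png',0) if 0 else None
a=I['scene'][100:220,240:440]; b=I['side'][140:260,170:310]
cv2.imwrite('pics/crop.png',np.hstack([cv2.resize(a,None,fx=2.3,fy=2.3,interpolation=2),cv2.resize(b,None,fx=2.3,fy=2.3,interpolation=2)])[:,:,::-1])
E
```

```text
yellow [351.5 143.3] [344 137  16  14 165] [244.6 172.5] [239 168  12  10  86] tri [0.5564 0.292  0.0933] [0.5588 0.2871 0.1   ] [0.5514 0.2783 0.1   ]
green [282.7 173.3] [282 173   2   2   3] [237.9 210.7] [235 207   7   8  42] tri [0.4757 0.1425 0.0538] [0.4752 0.1427 0.057 ] [0.4744 0.1338 0.057 ]
red [274.9 197.3] [270 194  10   8  58] [253.5 219.7] [250 217   8   6  40] tri [0.5017 0.0852 0.0478] [0.5049 0.0815 0.057 ] [0.4962 0.0698 0.057 ]
blue [153.6 297.5] [146 291  15  14 111] [308.2 275.6] [301 269  15  15 179] tri [ 0.4945 -0.254   0.0931] [ 0.498  -0.2549  0.1   ] [ 0.4899 -0.2614  0.1   ]
```

View pics/crop.png

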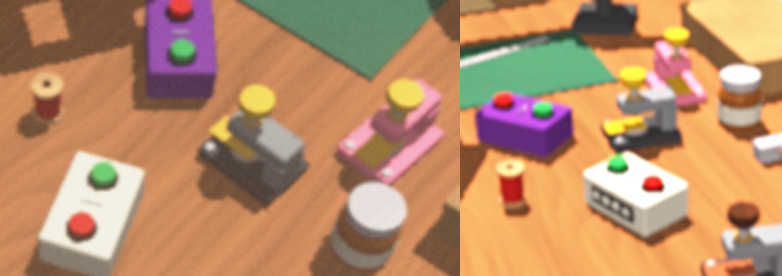

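The crop confirms which objects are meant: a white counter with a green and a red button, and a yellow knob on a grey stamp, with the pink one to its right. Next I close the fingers and move above the pair for a wrist view.

```bash
python3 -m handwheel '[[-0.1,-0.06,0,0,0,0,-1],[-0.2,-0.12,0,0,0,0,-1],[-0.3,-0.18,0,0,0,0,-1],[-0.4,-0.24,0,0,0,0,-1],[-0.5,-0.29,0,0,0,0,-1],[-0.6,-0.35,0,0,0,0,-1],[-0.7,-0.41,0,0,0,0,-1],[-0.8,-0.47,0,0,0,0,-1],[-0.86,-0.5,0,0,0,0,-1],[-0.89,-0.51,0,0,0,0,-1],[-0.89,-0.51,0,0,0,0,-1],[-0.89,-0.51,0,0,0,0,-1]]' 20
python3 - <<'E'
from plant import monitor, eyes
import cv2, pickle
p=eyes.camera_params('wrist'); im=eyes.read_camera('wrist'); cv2.imwrite('pics/w1.png',im[:,:,::-1]); pickle.dump(p,open('w1.pkl','wb')); print(p)
s=monitor.get_state(); print(s['eef_pos'],s['tcp_rot'],s['opening'],s['dq'].round(3))
E
```

```text
time: 1.6
eef_pos: [0.529, 0.2618, 0.2501]
tcp_rot: [0.23, 0.973, 0.0, -0.0]
contact_force: [-0.4, 0.4, -0.3]
opening: -0.003
finger_force: 0.0
{'K': array([[359.50454627,   0.        , 284.1022466 ],
       [  0.        , 359.50454627, 210.02371225],
       [  0.        ,   0.        ,   1.        ]]), 'R': array([[ 4.48269059e-01,  8.93898674e-01, -1.10327555e-04],
       [ 8.61511625e-01, -4.31994791e-01,  2.66792466e-01],
       [ 2.38437770e-01, -1.19689856e-01, -9.63753998e-01]]), 't': array([-0.47185583, -0.37790978,  0.28337957])}
[0.52888682 0.26188824 0.25016394] [ 2.30106370e-01  9.73165445e-01  1.97134693e-05 -2.73756456e-04] -0.0012693659517634685 [-0.    -0.002 -0.001 -0.001 -0.001 -0.001]
```

View pics/w1.png

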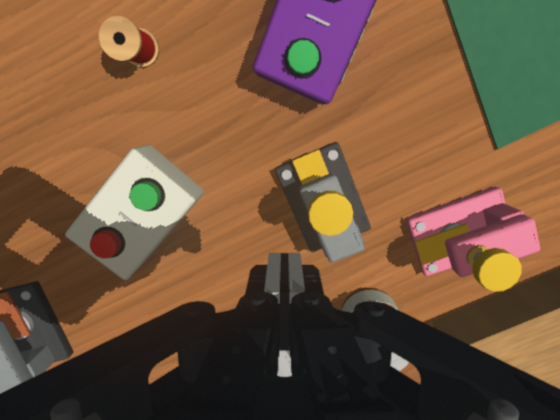

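The wrist view shows the yellow knob at (330,214), the counter's green button at (147,194) and its red button at (106,243). The spool is at (125,40) and the jar is under the gripper, lower right. I'll take a second view from 72 mm to the side.

```bash
python3 -m handwheel '[[0,-0.05,0,0,0,0,-1],[0,-0.1,0,0,0,0,-1],[0,-0.15,0,0,0,0,-1],[0,-0.18,0,0,0,0,-1],[0,-0.18,0,0,0,0,-1],[0,-0.18,0,0,0,0,-1]]'
python3 - <<'E'
from h import *; from plant import monitor, eyes
import pickle
p2=eyes.camera_params('wrist'); im2=eyes.read_camera('wrist'); cv2.imwrite('pics/w2.png',im2[:,:,::-1])
p1=pickle.load(open('w1.pkl','rb')); im1=cv2.imread('pics/w1.png')[:,:,::-1].copy()
print('cam',-p1['R'].T@p1['t'],-p2['R'].T@p2['t'])
Y=((20,150,120),(34,255,255)); G=((40,120,40),(85,255,255)); R=((0,150,60),(8,255,255))
for nm,c,a,z in(('yellow',Y,(330,214),.1),('green',G,(147,194),.057),('red',((0,150,40),(8,255,255)),(106,243),.057)):
    g=plane(p1,a,z); q=p2['K']@(p2['R']@g+p2['t']); b=tuple(int(round(k)) for k in q[:2]/q[2])
    u,s=blob(im1,*c,a,27); v,t=blob(im2,*c,b,30)
    print(nm,b,u.round(1),s[2:],v.round(1),t[2:],tri([ray(p1,u),ray(p2,v)]).round(4),plane(p1,u,z).round(4),plane(p2,v,z).round(4))
s=monitor.get_state(); print(s['eef_pos'],s['tcp_rot'],s['time'])
E
```

```text
time: 2.4
eef_pos: [0.4975, 0.1967, 0.2505]
tcp_rot: [0.231, 0.973, 0.0, 0.0]
contact_force: [0.1, 0.2, -0.8]
opening: 0.001
finger_force: 0.0
cam [0.46952365 0.29245391 0.37387961] [0.43791753 0.22738892 0.37424897]
yellow (421, 212) [330.4 213.3] [  44   43 1486] [421.3 211.6] [  44   44 1476] [0.5564 0.29   0.0993] [0.5561 0.2901 0.1   ] [0.5562 0.2899 0.1   ]
green (227, 193) [143.9 196. ] [ 28  27 592] [223.1 194.8] [ 27  27 572] [0.4794 0.1444 0.0543] [0.4793 0.1457 0.057 ] [0.4791 0.145  0.057 ]
red (183, 242) [105.  243.7] [ 31  28 641] [179.6 243.7] [ 26  24 490] [0.5034 0.0813 0.0471] [0.5019 0.0881 0.057 ] [0.502  0.0854 0.057 ]
[0.49749359 0.19677959 0.25047083] [2.30777006e-01 9.73006639e-01 1.73134291e-04 1.56309872e-04] 2.45
```

View pics/w2.png

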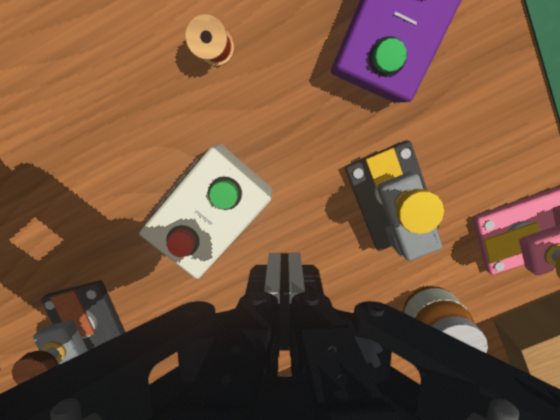

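The second view shows the same things shifted right: yellow knob (421,212) at z 0.099, green button (223,195) at z about 0.055. These agree with the stated heights. Next I go over the yellow knob and stop with the tips about 20 mm above it.

```bash
python3 -m handwheel '[[-0.006,0.07,0,0,0,0,-1],[-0.013,0.14,0,0,0,0,-1],[-0.02,0.21,0.03,0,0,0,-1],[-0.026,0.26,0.08,0,0,0,-1],[-0.026,0.274,0.14,0,0,0,-1],[-0.026,0.274,0.2,0,0,0,-1],[-0.026,0.274,0.25,0,0,0,-1],[-0.026,0.274,0.276,0,0,0,-1],[-0.026,0.274,0.276,0,0,0,-1],[-0.026,0.274,0.276,0,0,0,-1]]'
python3 - <<'E'
from h import *; from plant import monitor, eyes
s=monitor.get_state(); print(s['eef_pos'],s['tcp_rot'],s['contact_force'])
im=eyes.read_camera('scene'); jm=eyes.read_camera('side'); km=eyes.read_camera('wrist')
a=cv2.resize(im[80:220,270:410],(400,400),interpolation=2); b=cv2.resize(jm[110:230,180:300],(400,400),interpolation=2)
cv2.imwrite('pics/y.png',np.hstack([a,b])[:,:,::-1]); cv2.imwrite('pics/w3.png',km[:,:,::-1])
E
```

```text
time: 3.7
eef_pos: [0.5565, 0.2901, 0.1411]
tcp_rot: [0.231, 0.973, 0.001, 0.001]
contact_force: [-1.3, 0.7, -0.3]
opening: 0.001
finger_force: 0.0
[0.55647925 0.29005554 0.14109701] [2.30839352e-01 9.72991350e-01 5.40009455e-04 8.57191695e-04] [-1.2750519   0.67550355 -0.31588092]
```

View pics/y.png

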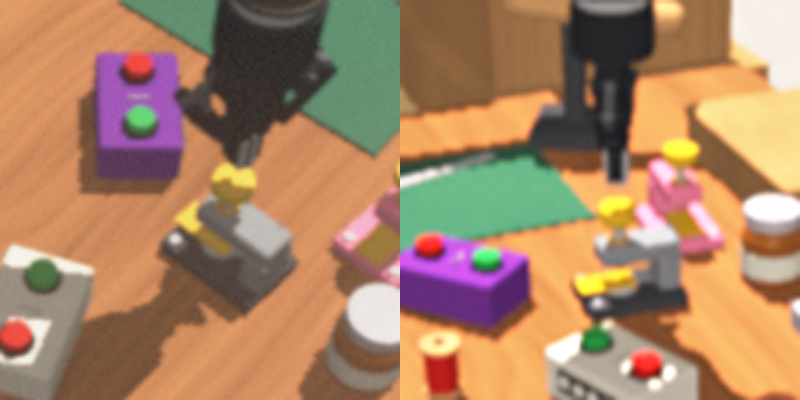

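Both crops show the closed tips centred about 20 mm above the yellow knob. Now press slowly.

```bash
python3 -m handwheel '[[0,0,0.02,0,0,0,-1],[0,0,0.04,0,0,0,-1],[0,0,0.05,0,0,0,-1],[0,0,0.055,0,0,0,-1],[0,0,0.06,0,0,0,-1],[0,0,0.065,0,0,0,-1],[0,0,0.07,0,0,0,-1],[0,0,0.075,0,0,0,-1],[0,0,0.079,0,0,0,-1],[0,0,0.082,0,0,0,-1],[0,0,0.082,0,0,0,-1]]'
```

```text
time: 5.22
eef_pos: [0.5558, 0.2899, 0.108]
tcp_rot: [0.231, 0.973, -0.0, -0.0]
contact_force: [-4.3, -1.9, 8.0]
opening: -0.004
finger_force: 3.6
```

The reading is 8 N at about 11 mm of travel, which matches the spring. Hold there.

```bash
python3 -m handwheel '[[0,0,0,0,0,0,-1],[0,0,0,0,0,0,-1],[0,0,0,0,0,0,-1],[0,0,0,0,0,0,-1],[0,0,0,0,0,0,-1],[0,0,0,0,0,0,-1],[0,0,0,0,0,0,-1],[0,0,0,0,0,0,-1],[0,0,0,0,0,0,-1],[0,0,0,0,0,0,-1],[0,0,0,0,0,0,-1]]'; python3 - <<'E'
from plant import monitor
s=monitor.get_state(); print(s['eef_pos'],s['contact_force'])
E
python3 -m handwheel '[[0,0,-0.01,0,0,0,-1],[0,0,-0.02,0,0,0,-1],[0,0,-0.03,0,0,0,-1],[0,0,-0.05,0,0,0,-1],[0,0,-0.08,0,0,0,-1],[0,0,-0.12,0,0,0,-1],[0,0,-0.15,0,0,0,-1],[0,0,-0.15,0,0,0,-1],[0,0,-0.15,0,0,0,-1]]'; python3 - <<'E'
from h import *; from plant import monitor, eyes
s=monitor.get_state(); print(s['eef_pos'],s['tcp_rot'],s['contact_force'])
Y=((20,150,120),(34,255,255)); G=((40,120,40),(85,255,255))
p={n:eyes.camera_params(n) for n in('scene','side')}
for n,a,b in(('scene',(351,144),(284,176)),('side',(246,174),(239,212))):
    im=eyes.read_camera(n); cv2.imwrite(f'pics/{n}2.png',im[:,:,::-1]); print(n,blob(im,*Y,a,11),blob(im,*G,b,10))
E
```

```text
time: 6.6
eef_pos: [0.5558, 0.2899, 0.1081]
tcp_rot: [0.231, 0.973, -0.0, -0.0]
contact_force: [-4.5, -0.5, 7.6]
opening: -0.003
finger_force: 3.6
[0.55576043 0.28990569 0.1080637 ] [-4.47222792 -0.48795306  7.62230697]
time: 7.72
eef_pos: [0.5555, 0.2898, 0.1669]
tcp_rot: [0.231, 0.973, -0.0, -0.0]
contact_force: [-0.5, 0.7, -0.3]
opening: 0.002
finger_force: 0.0
[0.55553625 0.28977649 0.16688588] [ 2.30816624e-01  9.72997245e-01 -1.17987174e-04 -1.80122925e-04] [-0.54047566  0.70876474 -0.26278847]Traceback (most recent call last):
  File "<stdin>", line 6, in <module>
  File "h.py", line 5, in blob
    n,l,s,c=cv2.connectedComponentsWithStats(m); i=1+np.argmax(s[1:,4]); return c[i],s[i]
                                                     ~~~~~~~~~^^^^^^^^^
    return _wrapfunc(a, 'argmax', axis=axis, out=out, **kwds)
    return bound(*args, **kwds)
ValueError: attempt to get argmax of an empty sequence
```

Held for over 1.5 s at about 7.6 N, then released. The arm hid the knob from the scene camera, so I'll go over the green button and look again from the wrist.

```bash
python3 -m handwheel '[[0,-0.07,0,0,0,0,-1],[0.003,-0.14,0,0,0,0,-1],[0.005,-0.21,0,0,0,0,-1],[0.007,-0.28,0,0,0,0,-1],[0.007,-0.34,0,0,0,0,-1],[0.007,-0.39,0,0,0,0,-1],[0.007,-0.41,0,0,0,0,-1],[0.007,-0.41,0,0,0,0,-1],[0.007,-0.41,0,0,0,0,-1]]'; python3 - <<'E'
from h import *; from plant import monitor, eyes
s=monitor.get_state(); print(s['eef_pos'],s['tcp_rot'],s['contact_force'])
p=eyes.camera_params('wrist'); im=eyes.read_camera('wrist'); cv2.imwrite('pics/w4.png',im[:,:,::-1])
Y=((20,150,120),(34,255,255)); G=((40,120,40),(85,255,255))
for nm,c,X in(('yellow',Y,(.556,.29,.1)),('green',G,(.479,.144,.057))):
    q=p['K']@(p['R']@np.array(X)+p['t']); q=q[:2]/q[2]; print(nm,q)
    try: u,st=blob(im,*c,tuple(int(k) for k in q),45); print(u,st,plane(p,u,X[2]))
    except ValueError: print('none')
P={n:eyes.camera_params(n) for n in('scene','side')}
uv={}
for n,a in(('scene',(351,144)),('side',(246,174))):
    j=eyes.read_camera(n); cv2.imwrite(f'pics/{n}3.png',j[:,:,::-1])
    try: uv[n]=blob(j,*Y,a,11); print(n,uv[n])
    except ValueError: print(n,'hidden')
E
```

```text
time: 8.9
eef_pos: [0.4799, 0.1449, 0.1673]
tcp_rot: [0.231, 0.973, 0.0, 0.0]
contact_force: [0.5, 1.2, 0.1]
opening: 0.001
finger_force: 0.0
[0.47994129 0.14494908 0.167257  ] [2.30693042e-01 9.73026547e-01 1.75651749e-04 1.69066469e-04] [0.45778902 1.22819139 0.11259113]
yellow [573.05904757 238.60499885]
[551.81700288 243.32420749] [541 216  19  52 694] [0.55340492 0.27852433 0.1       ]
green [281.03489527 212.23230663]
[282.15346535 211.86237624] [ 264  195   37   35 1010] [0.47910761 0.14479339 0.057     ]
scene (array([351.1292517 , 143.14965986]), array([344, 137,  16,  14, 147], dtype=int32))
side (array([245.45833333, 172.54166667]), array([242, 168,   9,  10,  72], dtype=int32))
```

View pics/w4.png

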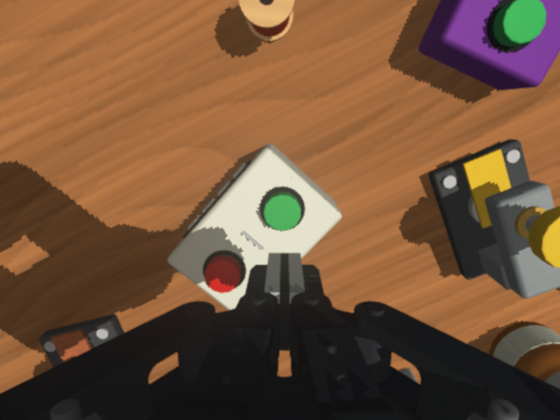

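The wrist view has the green button at (282,212), giving (0.479, 0.145) directly below the TCP. The yellow knob is back at its original pixel in the scene view, so it is up and unshifted. Now tap the green button.

```bash
python3 -m handwheel '[[0,0,0.06,0,0,0,-1],[0,0,0.12,0,0,0,-1],[0,0,0.17,0,0,0,-1],[0,0,0.2,0,0,0,-1],[0,0,0.215,0,0,0,-1],[0,0,0.223,0,0,0,-1],[0,0,0.229,0,0,0,-1],[0,0,0.234,0,0,0,-1],[0,0,0.238,0,0,0,-1],[0,0,0.241,0,0,0,-1],[0,0,0.242,0,0,0,-1],[0,0,0.242,0,0,0,-1]]'
```

```text
time: 10.55
eef_pos: [0.4801, 0.1447, 0.0708]
tcp_rot: [0.231, 0.973, 0.0, 0.001]
contact_force: [0.6, 0.3, 3.6]
opening: 0.001
finger_force: 2.0
```

That is 3.6 N, or about 4–5 mm of travel. I'll go another millimetre to be sure it is right down.

```bash
python3 -m handwheel '[[0,0,0.001,0,0,0,-1],[0,0,0.002,0,0,0,-1],[0,0,0.003,0,0,0,-1],[0,0,0.003,0,0,0,-1]]'
```

```text
time: 11.05
eef_pos: [0.4802, 0.1448, 0.07]
tcp_rot: [0.231, 0.973, 0.0, 0.0]
contact_force: [-1.6, 1.6, 7.4]
opening: 0.001
finger_force: 3.8
```

At 7.4 N the button is on its hard stop. Withdraw.

```bash
python3 -m handwheel '[[0,0,-0.01,0,0,0,-1],[0,0,-0.03,0,0,0,-1],[0,0,-0.07,0,0,0,-1],[0,0,-0.14,0,0,0,-1],[0,0,-0.22,0,0,0,-1],[0,0,-0.3,0,0,0,-1],[0,0,-0.38,0,0,0,-1],[0,0,-0.43,0,0,0,-1],[0,0,-0.45,0,0,0,-1],[0,0,-0.45,0,0,0,-1],[0,0,-0.45,0,0,0,-1]]'; python3 - <<'E'
from h import *; from plant import monitor, eyes
s=monitor.get_state(); print(s['eef_pos'],s['contact_force'])
p=eyes.camera_params('wrist'); im=eyes.read_camera('wrist'); cv2.imwrite('pics/w5.png',im[:,:,::-1])
Y=((20,150,120),(34,255,255)); G=((40,120,40),(85,255,255))
for nm,c,X in(('yellow',Y,(.556,.29,.1)),('green',G,(.479,.1445,.057))):
    q=p['K']@(p['R']@np.array(X)+p['t']); q=q[:2]/q[2]
    u,st=blob(im,*c,tuple(int(k) for k in q),25); print(nm,q.round(1),u.round(1),st,plane(p,u,X[2]).round(4))
E
```

```text
time: 12.42
eef_pos: [0.4789, 0.1445, 0.2478]
tcp_rot: [0.231, 0.973, -0.0, -0.001]
contact_force: [0.9, -0.3, -0.8]
opening: 0.001
finger_force: 0.0
[0.47887446 0.1444693  0.24781325] [ 0.85787939 -0.34567865 -0.84426733]
yellow [494.5 204.5] [494.2 204.9] [ 472  182   46   45 1547] [0.5562 0.2896 0.1   ]
green [283.6 188.6] [283.9 188.7] [271 175  27  28 583] [0.4792 0.1447 0.057 ]
```

View pics/w5.png

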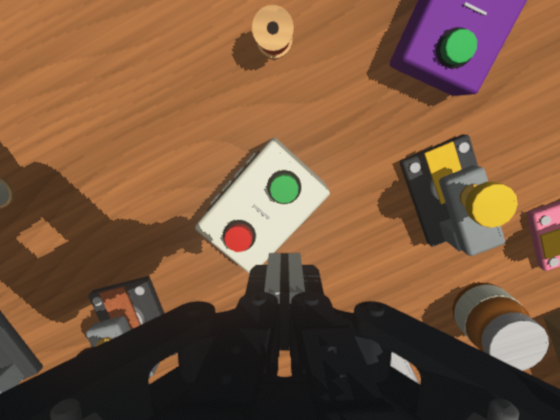

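The knob (494,205) and green button (284,189) are back up, and both sit within 1 mm of where they were measured before pressing. The tips are clear, so I'm handing in.

```bash
python3 -c "from plant import ctrl; print(ctrl.sign_off())"
```

```text
the job is handed in; nothing more can be done
None
```

The job is handed in: the yellow knob was pressed about 11 mm, held for over a second and came back up, the green button was tapped to its stop, and the arm withdrew touching nothing else; sign-off returned no verdict.

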